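Make up two cheese tasting trays

ROBOT

A 6-joint arm with a two-finger parallel gripper is mounted at the origin on the work surface. World frame = base frame: x ahead of the robot, y to its left, z up, the work surface at z = 0. Lengths are in m, angles in rad, forces in N, time in s.
With the tool pointing down it reaches from about 0.35 to 0.85 m from the base axis. Payload 8.1 kg.
Tool frame: the origin (TCP) lies at the very end of the fingers, on their centre line; the grasp point (between the pads) lies 19 mm behind it; z points along the fingers, x is the direction in which the jaws open and shut, and the axes are right-handed (so a half turn about z gives the same grasp; the last joint's range is limited). The gripper opens to 93 mm and grips with 3 to 60 N. Pads are 15 mm wide; open, the fingers measure 128 mm over their backs; the gripper's body (75 mm by 188 mm) begins 65 mm behind the grasp point.
Start: joints at [-1.271, 0.13, 1.488, -0, 1.523, -0.085], TCP at [0.225, -0.556, 0.219] pointing down, gripper open.
Joint ranges: [-2.96, 2.96], [-0.89, 2.26], [0.02, 2.5], [-1.34, 4.48], [0, 2.73], [-2.66, 2.66]. Speed limits (rad/s): [2.39, 2.39, 2.79, 3.14, 3.14, 3.14].

INTERFACE

Orientations are given as a rotation vector (axis times angle).
In Python, from plant import robot gives the robot as it stands. The module is installed in compiled form; this text tells all that it offers.
- The arm moves only by the tool jog_arm, never from a script. Its argument "commands" is one flat list of numbers, 5 for each row, row after row: the gripper's target within -1 to 1 (shut at 1, half-way at 0, fully open at -1), then the shift along the tool's x, y, z in m, then the turn about the tool's z in degrees. A call has 1 to 20 rows; each row shifts and turns the commanded pose from where the row before left it, along the tool's axes as they then stand; what a row does not reach is not made up. A row lasts 1/12 s, in which the tool goes at most 41.7 mm and 7.16 degrees, less where a joint would pass 70% of its speed; a pose out of reach is approached as far as the arm can. A call is refused whole if a number of a shift passes 0.0417 or a number of a turn 7.16, either way. A call with a gripper value outside its range is refused whole. The fingers move at their own pace and stop on an object; "grip_force" is the grip in N (left out, the last holds). Time passes only in rows, so rows that do not move let the fingers close. It gives the time, the measured TCP pose, the force and the opening at its end, in the units of the state.
- robot.read_state(): the state, without advancing time (a new reading comes with each control period).
- robot.read_camera(name): name is "side" or "top"; returns a dict with "img" (384x512x3 uint8, blue, green, red), "vfov" (degrees; the focal length in pixels is half the picture's height over the tangent of half this angle, whatever the lens; pixels are square), "cx", "cy" (the principal point, pixels), "extrinsics" (4x4, takes a point from world to camera coordinates). Camera axes: x right, y down, z forward; pixel columns grow to the right and rows downward; lengths in m; the calibration is good to about 2 mm. A picture is of the moment at which its call begins. There is no depth.
- robot.close_job(): hands the job in, once; it reports no verdict.
Trained networks look in a picture, given as the dict that the camera call returned (one of the last four; its "shot" number tells which), for a name from the list of things; names that differ only in an ending like _2 or _b are one class to them, and where a whole thing is asked for, a point or a joint stands for the part that bears it (a point fixed in the world has none). Each returns a list of dicts, best first, with "score" (0 to 1); they miss things now and then, are a little off and sometimes report something else, mostly with a low value. They report only what shows in the picture. A call takes as long as a camera call. They do not tell look-alikes from the thing itself.
- robot.recognise(thing, picture): "box" ([centre column, centre row, width, height] as shares, 0 to 1, of the picture: columns of its width, rows of its height, round what is visible of it).
- robot.pinpoint(thing, picture): "position" ([row, column] as shares, 0 to 1, of the picture: columns of its width, rows of its height: a listed point, or the origin of a listed thing).
The state is a dict: "t": time; "q": joint angles; "dq": joint speeds; "joint_torque": joint torques, N m; "tool_pos": TCP position; "orientation": TCP orientation; "force": force on the tool from outside, world axes, zero at the start; "wrist_torque": the same for the moment, N m; "opening": finger opening in m.
Only numpy, scipy, OpenCV 4.12 (cv2) and the standard library are available. Lean on these libraries where they do the work, as an engineer would, in place of code of your own. Each camera call takes 0.05 s, during which the arm holds its last target.

TASK

Make up the two tasting trays from the stock on the round board. In the three-compartment tray put the honey jar in the middle compartment and the flat round cheese and the loaf-shaped cheese in the two end compartments, one in each; in the two-compartment tray put the tall drum cheese and the square cheese, one in each compartment. Set each down gently without dropping it, standing flat on the floor of its compartment and the same way up as now (the loaf fits only lying across the tray), and leave the big wheel, the knife and the hygrometer where they are.

Things in the scene. Friction and masses are not known exactly. Their poses are not given: they have to be found in the camera images.
- flat_round_mid (a point): Flat round cheese, tan rind: upright disc 60 mm across and 36 mm high, about 0.11 kg. At the start it stands on the round stock board, a fixed wooden disc 276 mm across and 18 mm high, with the rest of the stock. The listed point is its centre, half-way up; its z axis points up at the start.
- tall_drum_mid (a point): Tall drum cheese, tan rind: upright cylinder 48 mm across and 56 mm high, about 0.11 kg; taller than it is wide. The listed point is its centre, half-way up; its z axis points up at the start. Starts on the round stock board.
- square_mid (a point): Square cheese, tan rind: block 50 x 50 mm and 38 mm high, about 0.10 kg; its x and y axes are square to its sides. The listed point is its centre, half-way up; its z axis points up at the start. Starts on the round stock board.
- loaf_mid (a point): Loaf-shaped cheese, tan rind: bar 88 mm long (its x axis), 36 mm wide (its y axis) and 40 mm high, about 0.13 kg. The listed point is its centre, half-way up; its z axis points up at the start. Starts on the round stock board. In a compartment it lies with its length parallel to the dividers.
- jar_mid (a point): Honey jar: amber glass cylinder 46 mm across with a steel screw lid 47 mm across, 64 mm high in all (glass to 48 mm, a short neck 38 mm across, the lid from 52 mm up), about 0.15 kg. The listed point is its centre, half-way up; its z axis points up at the start. Starts on the round stock board.
- tray_three: Wooden tray with three compartments in a row, 258 x 124 mm outside; compartment centres at x = -84, 0 and +84 mm on the tray's x axis. Compartments 80 mm (x) by 114 mm (y) inside, floor 6 mm above the table; tops of rim (5 mm thick) and dividers (4 mm thick, parallel to y) 14 mm above the table. Fixed. Origin: centre of the underside, on the table; x along the tray, y across, z up.
- tray_two: Wooden tray with two compartments in a row, 174 x 124 mm outside; compartment centres at x = -42 and +42 mm on the tray's x axis. Compartments 80 mm (x) by 114 mm (y) inside, floor 6 mm above the table; tops of rim (5 mm thick) and dividers (4 mm thick, parallel to y) 14 mm above the table. Fixed. Origin: centre of the underside, on the table; x along the tray, y across, z up.
- wheel: Bystander: big cheese wheel, 176 mm across, 70 mm high, standing on the table beyond the trays. Origin: centre of its underside. Leave it.
- knife: Bystander: broad flat knife, 215 mm long, 45 mm wide, 18 mm high, black handle, steel blade, lying on the table beyond the trays. Origin: on the table at the blade's root; x towards the blade's end. Leave it.
- hygrometer: Bystander: small white dial hygrometer, 30 x 75 mm and 70 mm high, standing on the table with its dial towards the robot. Origin: centre of its underside. Leave it.
Not all that is in view belongs to the job. What is shaped like the part that bears square_mid but turquoise or yellow is not meant. Leave any turquoise look-alike of the part that bears jar_mid alone.

How it is judged:
At the end, for the whole second after the job is handed in: Jar in the middle, flat round and loaf at the ends of the three-compartment tray; drum and square in the other tray, one per compartment; centres within 24 mm along and 38 mm across of the compartment's centre, height within 4 mm of standing on its floor, upright within 0.09 rad, at rest (x of jar_mid in the frame of tray_three between -0.024 and 0.024 m and y of jar_mid in the frame of tray_three between -0.038 and 0.038 m and (((x of flat_round_mid in the frame of tray_three between 0.06 and 0.108 m and y of flat_round_mid in the frame of tray_three between -0.038 and 0.038 m) and (x of loaf_mid in the frame of tray_three between -0.108 and -0.06 m and y of loaf_mid in the frame of tray_three between -0.038 and 0.038 m)) or ((x of flat_round_mid in the frame of tray_three between -0.108 and -0.06 m and y of flat_round_mid in the frame of tray_three between -0.038 and 0.038 m) and (x of loaf_mid in the frame of tray_three between 0.06 and 0.108 m and y of loaf_mid in the frame of tray_three between -0.038 and 0.038 m))) and (((x of tall_drum_mid in the frame of tray_two between 0.018 and 0.066 m and y of tall_drum_mid in the frame of tray_two between -0.038 and 0.038 m) and (x of square_mid in the frame of tray_two between -0.066 and -0.018 m and y of square_mid in the frame of tray_two between -0.038 and 0.038 m)) or ((x of tall_drum_mid in the frame of tray_two between -0.066 and -0.018 m and y of tall_drum_mid in the frame of tray_two between -0.038 and 0.038 m) and (x of square_mid in the frame of tray_two between 0.018 and 0.066 m and y of square_mid in the frame of tray_two between -0.038 and 0.038 m))) and height (world z) of flat_round_mid between 0.02 and 0.028 m and angle between each of flat_round_mid, tall_drum_mid, square_mid, loaf_mid, jar_mid's own z axis and vertical below 0.09 rad and linear speed of each of flat_round, tall_drum, square, loaf, jar below 0.01 m/s and angular speed of each of flat_round, tall_drum, square, loaf, jar below 0.1 rad/s and height (world z) of tall_drum_mid between 0.03 and 0.038 m and height (world z) of square_mid between 0.021 and 0.029 m and height (world z) of loaf_mid between 0.022 and 0.03 m and height (world z) of jar_mid between 0.034 and 0.042 m); the robot touches nothing.
It fails at once if a cheese or the jar was dropped or thrown (moving faster than 0.7 m/s out of the fingers, a fall of about 25 mm) ((linear speed of flat_round above 0.7 m/s and contact force between flat_round and the fingers below 0.05 N) or (linear speed of tall_drum above 0.7 m/s and contact force between tall_drum and the fingers below 0.05 N) or (linear speed of square above 0.7 m/s and contact force between square and the fingers below 0.05 N) or (linear speed of loaf above 0.7 m/s and contact force between loaf and the fingers below 0.05 N) or (linear speed of jar above 0.7 m/s and contact force between jar and the fingers below 0.05 N)).
It fails at once if a bystander (big wheel, knife or hygrometer) was moved more than 15 mm (distance of any of wheel, knife, hygrometer from where it was at the start of the episode above 0.015 m).
It also fails if it takes over 134 s, if anything falls off the work surface, if the arm or the gripper's body presses on something with over 40 N, if the wrist force passes 120 N, or if a joint passes its speed limit or range.

## Working session

There is one attempt and no reset: what is moved stays moved. The work goes in short steps, Python scripts to look and compute and a tool call to move; the robot and the scene stay as the last step left them, time stands still between calls to the robot, and variables do not carry over. Pictures are saved under pics/ and viewed, and the job is handed in when it is done.

Besides the shell and the picture viewer there is one more tool, called after "Request:" as name(argument=value, ...), one argument or row to a line, values as JSON. jog_arm: Moves the arm, as the interface text tells. Its arguments: {"type":"object","properties":{"commands":{"type":"array"},"grip_force":{"type":"number"}},"required":["commands"]}

```bash
mkdir -p pics
python3 - <<'E'
from plant import robot
import cv2,pickle
s=robot.read_state(); print(s['t'],s['tool_pos'],s['orientation'],s['opening'],s['force'])
P={}
for n in('top','side'):
    p=robot.read_camera(n); P[n]=p; cv2.imwrite(f'pics/{n}0.png',p['img']); print(n,p['vfov'],p['cx'],p['cy'],p['extrinsics'].round(3).tolist(),p.keys())
pickle.dump(P,open('p0.pkl','wb'))
for n in P:
    for th in ['flat_round_mid','tall_drum_mid','square_mid','loaf_mid','jar_mid','tray_three','tray_two','wheel','knife','hygrometer']:
        r=robot.pinpoint(th,P[n]); print(n,th,[(round(d['position'][1]*512),round(d['position'][0]*384),round(d['score'],2)) for d in r])
E
```

```text
0.0 [ 0.22505586 -0.5555847   0.21757703] [-2.60433177e+00  1.75501852e+00  2.28576772e-03] 0.09306974566473063 [-0.25223939 -0.60016937  0.80917122]
top 50.723605539857324 262.76449057287846 199.95231455729896 [[-0.029, -1.0, -0.008, 0.012], [-0.998, 0.029, -0.062, 0.534], [0.062, 0.006, -0.998, 1.322], [0.0, 0.0, 0.0, 1.0]] dict_keys(['img', 'vfov', 'cx', 'cy', 'extrinsics', 'shot'])
side 51.371519768221596 255.18195595646958 202.27043154083688 [[-0.993, -0.114, 0.014, 0.521], [-0.084, 0.635, -0.768, 0.106], [0.079, -0.764, -0.64, 1.101], [0.0, 0.0, 0.0, 1.0]] dict_keys(['img', 'vfov', 'cx', 'cy', 'extrinsics', 'shot'])
top flat_round_mid [(232, 192, 0.82)]
top tall_drum_mid [(281, 166, 0.52)]
top square_mid [(358, 158, 0.68), (179, 297, 0.58), (257, 219, 0.48)]
top loaf_mid [(247, 163, 0.64)]
top jar_mid [(342, 282, 0.5), (285, 204, 0.47)]
top tray_three [(169, 213, 0.6)]
top tray_two [(352, 212, 0.73)]
top wheel [(192, 138, 0.9)]
top knife [(322, 137, 0.77)]
top hygrometer [(260, 129, 0.51)]
side flat_round_mid [(241, 240, 0.89)]
side tall_drum_mid [(219, 198, 0.53)]
side square_mid [(227, 154, 0.84), (273, 222, 0.81), (369, 316, 0.78)]
side loaf_mid [(206, 220, 0.61)]
side jar_mid [(340, 170, 0.82), (177, 186, 0.63), (274, 225, 0.43)]
side tray_three [(248, 318, 0.97)]
side tray_two [(277, 167, 0.87)]
side wheel [(250, 318, 0.67), (151, 278, 0.57)]
side knife [(195, 174, 0.92)]
side hygrometer [(170, 216, 0.71)]
```

Run:
```python
import cv2
for n in('top','side'):
    i=cv2.imread(f'pics/{n}0.png'); cv2.imwrite(f'pics/{n}0b.png',cv2.resize(i,(768,576),interpolation=cv2.INTER_CUBIC))
    if n=='top': c=i[120:260,90:420]
    else: c=i[130:270,150:350]
    k=min(800/c.shape[1],600/c.shape[0]); cv2.imwrite(f'pics/{n}0c.png',cv2.resize(c,None,fx=k,fy=k,interpolation=cv2.INTER_CUBIC))
```

```text
(no output)
```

View pics/top0b.png

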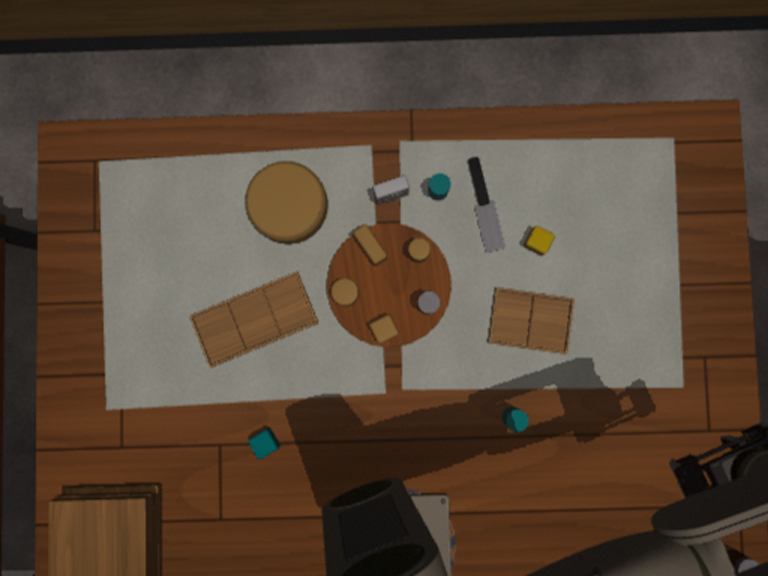

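View pics/side0b.png

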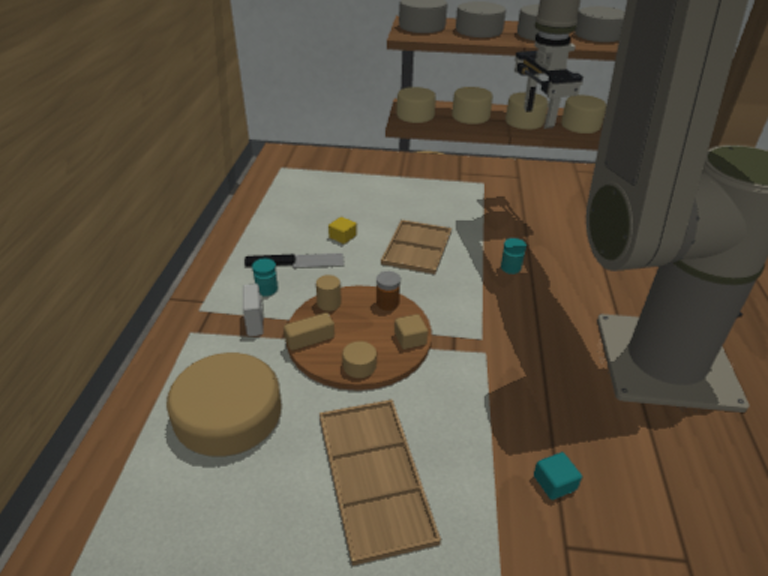

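View pics/top0c.png

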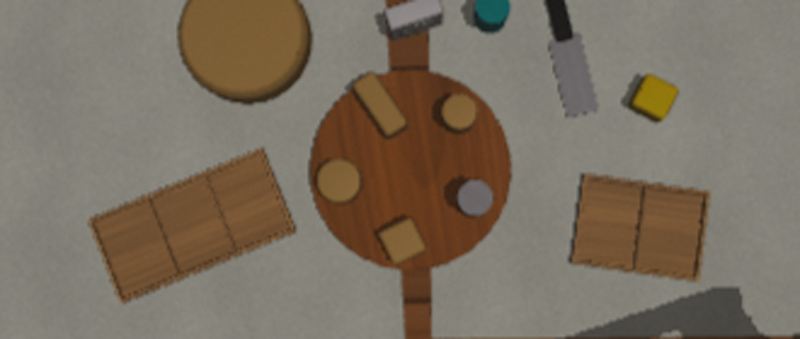

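View pics/side0c.png

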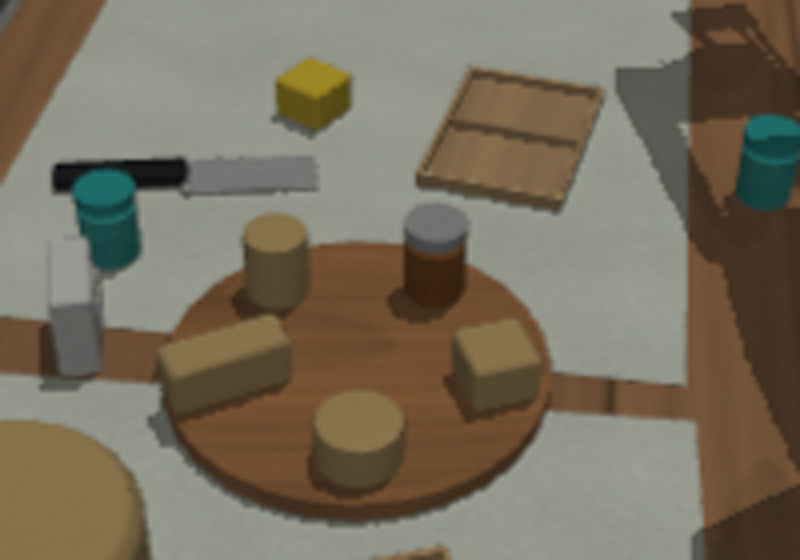

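The stock sits on the round board. In top-image pixels, the candidates are:
- **Square:** tan at (257,219), yellow at (359,159) and turquoise at (175,295). I choose the tan one.
- **Jar:** grey lid with amber glass at (285,201), turquoise at (293,124) and (344,280). I choose the grey/amber one.
- **Flat round:** (229,194), with the big wheel at (190,135) as its look-alike.
- **Drum:** (279,166).
- **Loaf:** (246,163).

Next I measure them.

```bash
cat > h.py <<'E'
import numpy as np,cv2,pickle
def cam(p):
    f=p['img'].shape[0]/2/np.tan(np.radians(p['vfov']/2))
    return np.array([[f,0,p['cx']],[0,f,p['cy']],[0,0,1]]),np.array(p['extrinsics'])
def onplane(p,uv,z):
    K,E=cam(p);R,t=E[:3,:3],E[:3,3]
    uv=np.atleast_2d(uv).astype(float)
    d=np.c_[uv,np.ones(len(uv))]@np.linalg.inv(K).T@R
    c=-R.T@t
    return c+d*((z-c[2])/d[:,2])[:,None]
def proj(p,X):
    K,E=cam(p);x=np.atleast_2d(X)@E[:3,:3].T+E[:3,3];x=x@K.T;return x[:,:2]/x[:,2:]
def triang(ps,uvs):
    A=[]
    for p,(u,v) in zip(ps,uvs):
        K,E=cam(p);M=K@E[:3];A+= [u*M[2]-M[0],v*M[2]-M[1]]
    A=np.array(A);return np.linalg.lstsq(A[:,:3],-A[:,3],rcond=None)[0]
E
python3 - <<'E'
from h import *
P=pickle.load(open('p0.pkl','rb'));T,S=P['top'],P['side']
k=800/330
for n,c in [('three',[(92,217),(262,150),(294,230),(122,300)]),('two',[(585,174),(707,190),(697,279),(571,263)])]:
    X=onplane(T,np.array(c)/k+[90,120],0.014)[:,:2]
    print(n,'centre',X.mean(0).round(4),'sides',[round(np.linalg.norm(X[i]-X[(i+1)%4]),4) for i in range(4)],[round(np.degrees(np.arctan2(*(X[(i+1)%4]-X[i])[::-1])),1) for i in range(4)])
sc={'three':[(321,411),(392,402),(439,543),(352,560)],'two':[(397,221),(452,232),(436,271),(382,258)]}
for n,c in sc.items():
    X=onplane(S,np.array(c)/1.5,0.014)[:,:2]
    print('side',n,'centre',X.mean(0).round(4),'sides',[round(np.linalg.norm(X[i]-X[(i+1)%4]),4) for i in range(4)],[round(np.degrees(np.arctan2(*(X[(i+1)%4]-X[i])[::-1])),1) for i in range(4)])
for n,a,b in [('flat',(232,192),(241,240)),('drum',(281,166),(219,198)),('sq',(257,219),(273,222)),('loaf',(247,163),(206,220)),('jar',(285,204),(258,197))]:
    print(n,triang([T,S],[a,b]).round(4))
# segmentation top
img=T['img'];hsv=cv2.cvtColor(cv2.resize(img,None,fx=4,fy=4,interpolation=cv2.INTER_CUBIC),cv2.COLOR_BGR2HSV)
for n,(u,v),h in [('flat',(229,194),.036),('drum',(279,166),.056),('sq',(256,219),.038),('loaf',(246,163),.04),('jar',(285,201),.064),('wheel',(190,135),.052)]:
    c=hsv[v*4+2,u*4+2].astype(int)
    d=np.abs(hsv.astype(int)-c)
    m=((d[...,0]<5)&(d[...,1]<45)&(d[...,2]<22)).astype(np.uint8) if n!='jar' else ((d[...,1]<40)&(d[...,2]<25)).astype(np.uint8)
    _,L=cv2.connectedComponents(m); mm=(L==L[v*4+2,u*4+2]).astype(np.uint8)
    cs=max(cv2.findContours(mm,0,1)[0],key=cv2.contourArea)[:,0]
    X=onplane(T,(cs+.5)/4-.5,.018+h)[:,:2].astype(np.float32)
    r=cv2.minAreaRect(X*1000);print(n,c,'rect',np.round(r[0],1),np.round(r[1],1),round(r[2],1))
E
```

```text
three centre [0.5017 0.3069] sides [np.float64(0.2495), np.float64(0.1185), np.float64(0.2521), np.float64(0.121)] [np.float64(-70.0), np.float64(-159.4), np.float64(110.5), np.float64(19.3)]
two centre [ 0.481  -0.3028] sides [np.float64(0.1673), np.float64(0.1219), np.float64(0.1718), np.float64(0.123)] [np.float64(-99.2), np.float64(171.0), np.float64(81.1), np.float64(-11.1)]
side three centre [0.5012 0.3106] sides [np.float64(0.1184), np.float64(0.2548), np.float64(0.119), np.float64(0.2586)] [np.float64(-163.4), np.float64(110.3), np.float64(18.5), np.float64(-69.9)]
side two centre [ 0.481  -0.2965] sides [np.float64(0.1354), np.float64(0.1604), np.float64(0.1241), np.float64(0.1569)] [np.float64(167.1), np.float64(79.2), np.float64(-14.9), np.float64(-96.6)]
flat [0.5567 0.0965 0.0284]
drum [ 0.6417 -0.0666  0.0297]
sq [0.4721 0.0173 0.0296]
loaf [0.6549 0.0446 0.0403]
jar [ 0.521 -0.075  0.039]
flat [ 17 144 129] rect [554.3 103.4] [53.1 54.9] 88.7
drum [ 17 146 129] rect [639.  -59.5] [42.8 43.8] 51.1
sq [ 17 143 130] rect [470.7  20.7] [44.7 45. ] 24.9
loaf [ 17 147 127] rect [654.8  45.9] [83.3 31.4] 31.9
jar [174  12 105] rect [524.2 -74.6] [44.  44.5] 37.0
wheel [ 18 147 123] rect [752.3 225.1] [161.7 159.6] 43.5
```

```bash
cat >> h.py <<'E'
def circ(c,r,z): a=np.linspace(0,2*np.pi,49);return np.c_[c[0]+r*np.cos(a),c[1]+r*np.sin(a),a*0+z]
def rect(c,w,h,deg,z):
    a=np.radians(deg);R=np.array([[np.cos(a),-np.sin(a)],[np.sin(a),np.cos(a)]])
    q=np.array([[-1,-1],[1,-1],[1,1],[-1,1],[-1,-1]])*[w/2,h/2];return np.c_[q@R.T+np.array(c),np.full(5,z)]
def overlay(p,curves,fn,box,k):
    u0,v0,u1,v1=box
    im=cv2.resize(p['img'][v0:v1,u0:u1],None,fx=k,fy=k,interpolation=cv2.INTER_CUBIC)
    for X in curves:
        q=(proj(p,X)+.5-[u0,v0])*k-.5
        cv2.polylines(im,[np.round(q*8).astype(np.int32)],False,(0,0,255),1,cv2.LINE_AA,3)
    cv2.imwrite(fn,im)
E
cat > model.py <<'E'
from h import *
O=dict(flat=(.5543,.1034),drum=(.639,-.0595),sq=(.4707,.0207),loaf=(.6548,.0459),jar=(.5242,-.0746))
T3=((.5017,.3080),110.3);T2=((.481,-.3015),80.4)
def curves():
    C=[]
    for z in(.018,.054):C.append(circ(O['flat'],.03,z))
    for z in(.018,.074):C.append(circ(O['drum'],.024,z))
    for z in(.018,.082):C.append(circ(O['jar'],.0235,z))
    for z in(.018,.056):C.append(rect(O['sq'],.05,.05,24.9,z))
    for z in(.018,.058):C.append(rect(O['loaf'],.088,.036,31.9,z))
    C.append(rect(T3[0],.258,.124,T3[1],.014));C.append(rect(T2[0],.174,.124,T2[1],.014))
    return C
E
python3 - <<'E'
from model import *
P=pickle.load(open('p0.pkl','rb'))
overlay(P['top'],curves(),'pics/ovt.png',(120,130,400,260),2.85)
overlay(P['side'],curves(),'pics/ovs.png',(150,130,330,390),2.3)
E
```

```text
(no output)
```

View pics/ovt.png

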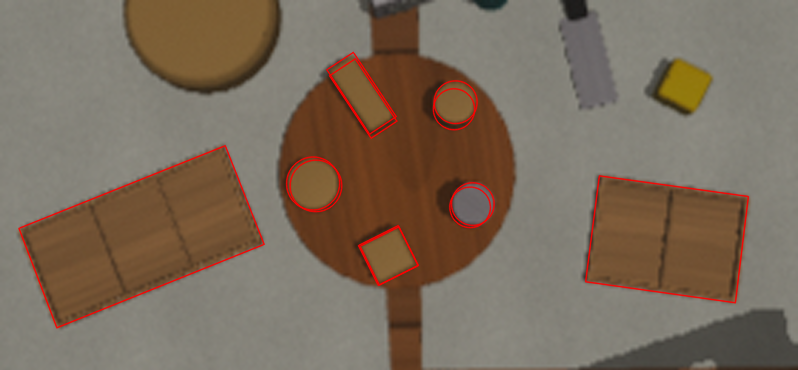

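View pics/ovs.png

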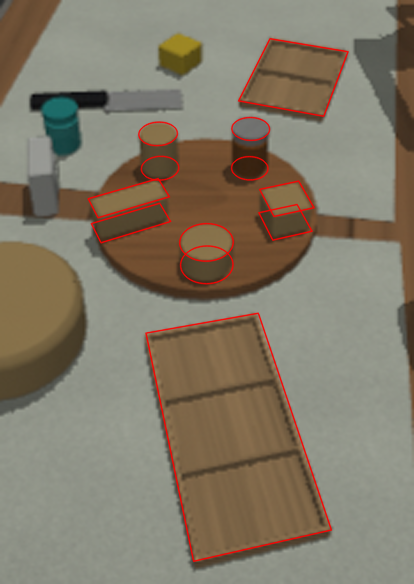

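Both overlays match the outlines to within about 2 mm. I'll grip every item with the TCP 12 mm above its bottom, so the fingers stay above the rims. Next, a helper that works out the moves.

```bash
cat > go.py <<'E'
import sys
from plant import robot
import numpy as np
from scipy.spatial.transform import Rotation as Ro
from model import O,T3,T2
def comp(T,x,y=0):
    a=np.radians(T[1]);return np.array(T[0])+[x*np.cos(a)-y*np.sin(a),x*np.sin(a)+y*np.cos(a)]
def to(xy,z,phi):
    s=robot.read_state();R=Ro.from_rotvec(s['orientation']).as_matrix()
    p0=np.degrees(np.arctan2(R[1,0],R[0,0]));turn=-((phi-p0+180)%360-180)
    a=np.radians(phi);x=np.array([np.cos(a),np.sin(a)]);y=np.array([x[1],-x[0]])
    d=np.array(xy)-s['tool_pos'][:2]
    print('t %.2f pos %s phi %.2f open %.4f F %s tilt %.4f q6 %.2f'%(s['t'],np.round(s['tool_pos'],4),p0,s['opening'],np.round(s['force'],1),np.arccos(-R[2,2]),s['q'][5]))
    print('TURN %.1f  then SHIFT mm x %.1f y %.1f z %.1f'%(turn,1e3*d@x,1e3*d@y,1e3*(s['tool_pos'][2]-z)))
E
python3 -c "
from go import *
to(O['loaf'],.03,-58.1)
for n,c in [('loaf',comp(T3,.084)),('jar',comp(T3,0)),('flat',comp(T3,-.084)),('sq',comp(T2,.042)),('drum',comp(T2,-.042))]: print(n,c.round(4))"
```

```text
t 1.10 pos [ 0.2252 -0.5561  0.2186] phi -67.95 open 0.0929 F [-0.8  1.   0.6] tilt 0.0000 q6 -0.09
TURN -9.9  then SHIFT mm x -284.1 y -682.8 z 188.6
loaf [0.4726 0.3868]
jar [0.5017 0.308 ]
flat [0.5308 0.2292]
sq [ 0.488  -0.2601]
drum [ 0.474  -0.3429]
```

Request:
jog_arm(
  commands=[-0.4,0,0,0,-5,-0.4,0,0,0,-5,-0.4,-0.01,-0.025,0,0,-0.4,-0.016,-0.039,0,0,-0.4,-0.016,-0.039,0,0,-0.4,-0.016,-0.039,0,0,-0.4,-0.016,-0.038,0,0,-0.4,-0.016,-0.038,0,0,-0.4,-0.016,-0.038,0,0,-0.4,-0.016,-0.038,0,0,-0.4,-0.016,-0.038,0,0,-0.4,-0.016,-0.038,0,0,-0.4,-0.016,-0.038,0,0,-0.4,-0.016,-0.038,0,0,-0.4,-0.016,-0.038,0,0,-0.4,-0.016,-0.038,0,0,-0.4,-0.016,-0.038,0,0,-0.4,-0.016,-0.038,0,0,-0.4,-0.016,-0.038,0,0,-0.4,-0.015,-0.035,0,0],
  grip_force=20,
)

```text
t: 2.77
tool_pos: [0.645, 0.0393, 0.2186]
orientation: [-2.748, 1.521, -0.0]
force: [1.2, -0.2, 0.4]
opening: 0.0652
```

```bash
python3 -c "
from go import *
to(O['loaf'],.03,-58.1)"
```

```text
t 2.77 pos [0.645  0.0393 0.2186] phi -57.92 open 0.0652 F [ 1.2 -0.2  0.4] tilt 0.0004 q6 0.99
TURN 0.2  then SHIFT mm x -0.5 y -11.8 z 188.6
```

Request:
jog_arm(
  commands=[-0.4,-0.0005,-0.012,0,0.2,-0.4,0,0,0.03,0,-0.4,0,0,0.035,0,-0.4,0,0,0.035,0,-0.4,0,0,0.03,0,-0.4,0,0,0.02,0,-0.4,0,0,0.015,0,-0.4,0,0,0.012,0,-0.4,0,0,0.0115,0,-0.4,0,0,0,0,-0.4,0,0,0,0],
)

```text
t: 3.68
tool_pos: [0.6542, 0.0437, 0.0305]
orientation: [-2.746, 1.527, -0.0]
force: [0.2, -0.2, -0.4]
opening: 0.0652
```

```bash
python3 -c "
from go import *
to(O['loaf'],.03,-58.1)
p=robot.read_camera('side');overlay=__import__('h').overlay;overlay(p,[],'pics/s1.png',(150,100,350,270),4)
p=robot.read_camera('top');overlay(p,[],'pics/t1.png',(200,120,320,240),4)"
```

```text
t 3.68 pos [0.6542 0.0437 0.0305] phi -58.16 open 0.0652 F [ 0.2 -0.2 -0.4] tilt 0.0002 q6 1.00
TURN -0.1  then SHIFT mm x -1.6 y -1.7 z 0.5
```

View pics/s1.png

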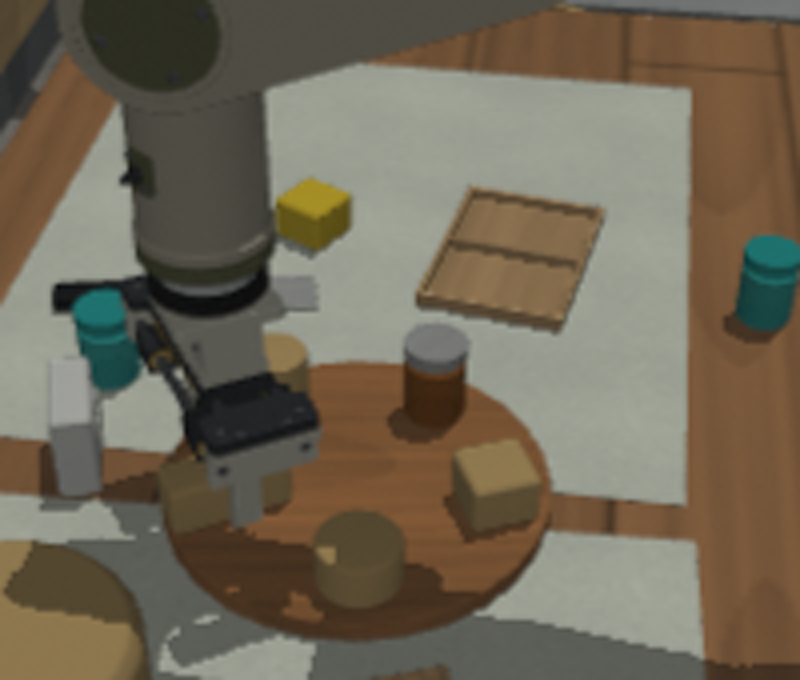

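The fingers straddle the loaf, with one in front of it at crop pixel (245,500). Closing.

Request:
jog_arm(
  commands=[1,0,0,0,0,1,0,0,0,0,1,0,0,0,0,1,0,0,0,0,1,0,0,0,0,1,0,0,0,0,1,0,0,0,0,1,0,0,0,0],
)

```text
t: 4.45
tool_pos: [0.654, 0.0438, 0.0304]
orientation: [-2.746, 1.527, -0.0]
force: [-1.4, 1.1, 3.2]
opening: 0.036
```

Request:
jog_arm(
  commands=[1,0,0,-0.005,0,1,0,0,-0.01,0,1,0,0,-0.02,0,1,0,0,-0.03,0,1,0,0,-0.03,0,1,0,0,-0.025,0,1,0,0,0,5.8,1,0,0,0,5.8],
)

```text
t: 5.12
tool_pos: [0.6559, 0.0436, 0.1544]
orientation: [-2.571, 1.8, -0.008]
force: [0.6, 1.3, -1.7]
opening: 0.0357
```

```bash
python3 -c "
from go import *
to(comp(T3,.084),.0185,-69.7)"
```

```text
t 5.12 pos [0.6559 0.0436 0.1544] phi -70.00 open 0.0357 F [ 0.6  1.3 -1.7] tilt 0.0059 q6 1.21
TURN -0.3  then SHIFT mm x -385.5 y 52.9 z 135.9
```

Request:
jog_arm(
  commands=[1,-0.015,0.002,0,0,1,-0.03,0.004,0,0,1,-0.035,0.005,0,0,1,-0.035,0.005,0,0,1,-0.035,0.005,0,0,1,-0.035,0.005,0,0,1,-0.035,0.005,0,0,1,-0.035,0.005,0,0,1,-0.035,0.005,0,0,1,-0.035,0.005,0,0,1,-0.03,0.005,0,0,1,-0.02,0.002,0,0,1,-0.01,0,0,0,1,0,0,0,0,1,0,0,0,0],
)

```text
t: 6.37
tool_pos: [0.4709, 0.3864, 0.1501]
orientation: [2.579, -1.794, 0.001]
force: [0.1, -0.8, -1.9]
opening: 0.0362
```

```bash
python3 -c "
from go import *
to(comp(T3,.084),.0185,-69.7)"
```

```text
t 6.37 pos [0.4709 0.3864 0.1501] phi -69.65 open 0.0362 F [ 0.1 -0.8 -1.9] tilt 0.0006 q6 1.82
TURN 0.1  then SHIFT mm x 0.2 y -1.7 z 131.6
```

Request:
jog_arm(
  commands=[1,0,-0.0017,0.02,0,1,0,0,0.03,0,1,0,0,0.03,0,1,0,0,0.02,0,1,0,0,0.012,0,1,0,0,0.008,0,1,0,0,0.005,0,1,0,0,0.003,0,1,0,0,0.002,0,1,0,0,0.001,0,1,0,0,0,0,1,0,0,0,0],
)

```text
t: 7.37
tool_pos: [0.4731, 0.3876, 0.02]
orientation: [-2.576, 1.795, -0.001]
force: [0.0, -0.2, -0.8]
opening: 0.0358
```

```bash
python3 -c "
from go import *
to(comp(T3,.084),.0185,-69.7)
p=robot.read_camera('side');overlay=__import__('h').overlay;overlay(p,[],'pics/s2.png',(180,230,330,384),4)"
```

```text
t 7.37 pos [0.4731 0.3876 0.02  ] phi -69.74 open 0.0358 F [ 0.  -0.2 -0.8] tilt 0.0014 q6 1.82
TURN -0.0  then SHIFT mm x 0.6 y 0.7 z 1.5
```

View pics/s2.png

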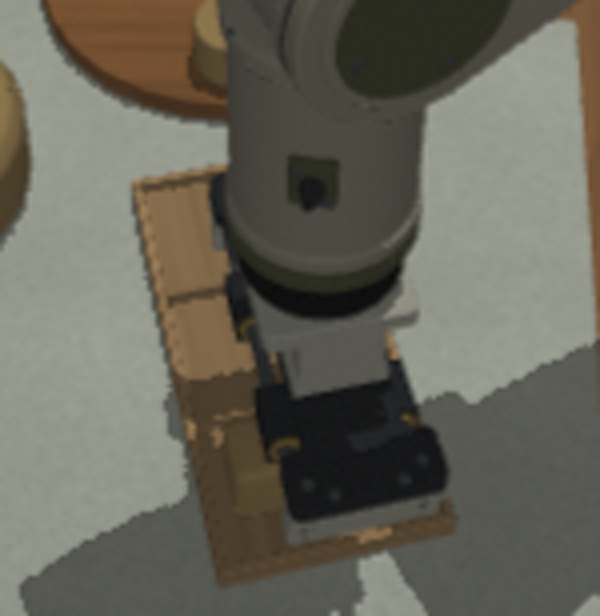

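The loaf hangs inside the end compartment at crop pixel (255,460), about 1.5 mm above the floor. I'll set it down.

Request:
jog_arm(
  commands=[1,0,0,0.0007,0,1,0,0,0.0006,0,1,0,0,0,0,0.1,0,0,0,0,-0.05,0,0,0,0,-0.2,0,0,0,0,-0.2,0,0,0,0,-0.2,0,0,0,0,-0.2,0,0,-0.005,0,-0.2,0,0,-0.015,0,-0.2,0,0,-0.03,0,-0.2,0,0,-0.03,0,-0.2,0,0,-0.03,0,-0.2,0,0,-0.02,-6,-0.2,0,0,0,-7,-0.2,0,0,0,-7,-0.2,0,0,0,-7,-0.2,0,0,0,-7,-0.2,0,0,0,-7,-0.2,0,0,0,-7],
)

```text
t: 9.08
tool_pos: [0.4726, 0.3872, 0.1483]
orientation: [-3.087, 0.583, -0.0]
force: [-0.2, 0.7, -0.0]
opening: 0.0559
```

Request:
jog_arm(
  commands=[-0.5,0,0,0,-7,-0.5,0,0,0,-7,-0.5,0,0,0,-7,-0.5,0,0,0,-7,-0.5,0,0,0,-7,-0.5,0,0,0,-7,-0.5,0,0,0,0,-0.5,0,0,0,0],
)

```text
t: 9.75
tool_pos: [0.4726, 0.3872, 0.1481]
orientation: [-3.094, -0.546, -0.0]
force: [-0.6, 0.3, 0.9]
opening: 0.0699
```

```bash
python3 -c "
from go import *
to(O['jar'],.03,20.3)"
```

```text
t 9.75 pos [0.4726 0.3872 0.1481] phi 20.03 open 0.0699 F [-0.6  0.3  0.9] tilt 0.0002 q6 0.25
TURN -0.3  then SHIFT mm x -111.8 y 451.0 z 118.1
```

Request:
jog_arm(
  commands=[-0.5,-0.005,0.02,0,0,-0.5,-0.009,0.036,0,0,-0.5,-0.009,0.036,0,0,-0.5,-0.009,0.036,0,0,-0.5,-0.009,0.036,0,0,-0.5,-0.009,0.036,0,0,-0.5,-0.009,0.036,0,0,-0.5,-0.009,0.036,0,0,-0.5,-0.009,0.036,0,0,-0.5,-0.009,0.036,0,0,-0.5,-0.009,0.036,0,0,-0.5,-0.009,0.036,0,0,-0.5,-0.006,0.025,0,0,-0.5,-0.002,0.01,0,0,-0.5,0,0,0,0,-0.5,0,0,0,0],
)

```text
t: 11.08
tool_pos: [0.5235, -0.0743, 0.1478]
orientation: [-3.093, -0.547, 0.0]
force: [-0.1, 0.1, -0.8]
opening: 0.0702
```

```bash
python3 -c "
from go import *
to(O['jar'],.03,20.3)"
```

```text
t 11.08 pos [ 0.5235 -0.0743  0.1478] phi 20.06 open 0.0702 F [-0.1  0.1 -0.8] tilt 0.0007 q6 -0.59
TURN -0.2  then SHIFT mm x 0.6 y 0.5 z 117.8
```

Request:
jog_arm(
  commands=[-0.5,0,0,0.02,0,-0.5,0,0,0.03,0,-0.5,0,0,0.03,0,-0.5,0,0,0.02,0,-0.5,0,0,0.012,0,-0.5,0,0,0.006,0,-0.5,0,0,0,0,-0.5,0,0,0,0,1,0,0,0,0,1,0,0,0,0,1,0,0,0,0,1,0,0,0,0,1,0,0,0,0,1,0,0,0,0,1,0,0,0,0],
)

```text
t: 12.33
tool_pos: [0.524, -0.075, 0.0306]
orientation: [3.092, 0.552, 0.001]
force: [-1.6, -0.3, 4.6]
opening: 0.0469
```

Request:
jog_arm(
  commands=[1,0,0,-0.005,0,1,0,0,-0.01,0,1,0,0,-0.02,0,1,0,0,-0.03,0,1,0,0,-0.03,0,1,0,0,-0.025,0,1,0,0,0,0,1,0,0,0,0],
)

```text
t: 13.0
tool_pos: [0.5249, -0.075, 0.1522]
orientation: [3.091, 0.552, 0.006]
force: [0.4, -0.5, -2.4]
opening: 0.0464
```

```bash
python3 -c "
from go import *
to(comp(T3,0),.0185,20.3)
p=robot.read_camera('side');overlay=__import__('h').overlay;overlay(p,[],'pics/s3.png',(180,90,330,384),2)"
```

```text
t 13.00 pos [ 0.5249 -0.075   0.1522] phi 20.25 open 0.0464 F [ 0.4 -0.5 -2.4] tilt 0.0042 q6 -0.59
TURN -0.1  then SHIFT mm x 111.1 y -367.3 z 133.7
```

View pics/s3.png

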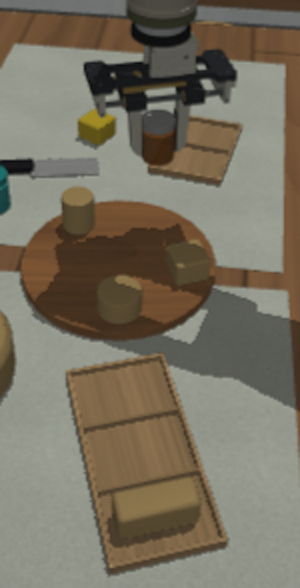

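The loaf lies flat across the end compartment at crop pixel (155,508), and the jar is held upright. Carrying it over.

Request:
jog_arm(
  commands=[1,0.005,-0.016,0,0,1,0.01,-0.033,0,0,1,0.01,-0.033,0,0,1,0.01,-0.033,0,0,1,0.01,-0.033,0,0,1,0.01,-0.033,0,0,1,0.01,-0.033,0,0,1,0.01,-0.033,0,0,1,0.01,-0.033,0,0,1,0.01,-0.033,0,0,1,0.01,-0.033,0,0,1,0.005,-0.016,0,0,1,0.001,-0.005,0,0,1,0,0,0,0,1,0,0,0,0],
)

```text
t: 14.3
tool_pos: [0.4998, 0.307, 0.1482]
orientation: [3.091, 0.553, -0.004]
force: [0.7, 0.5, -1.3]
opening: 0.0467
```

```bash
python3 -c "
from go import *
to(comp(T3,0),.0187,20.3)"
```

```text
t 14.30 pos [0.4998 0.307  0.1482] phi 20.27 open 0.0467 F [ 0.7  0.5 -1.3] tilt 0.0030 q6 0.11
TURN -0.0  then SHIFT mm x 2.1 y -0.3 z 129.5
```

Request:
jog_arm(
  commands=[1,0.001,0,0.02,0,1,0,0,0.03,0,1,0,0,0.03,0,1,0,0,0.02,0,1,0,0,0.012,0,1,0,0,0.008,0,1,0,0,0.005,0,1,0,0,0.003,0,1,0,0,0.001,0,1,0,0,0,0,1,0,0,0,0],
)

```text
t: 15.22
tool_pos: [0.5025, 0.3088, 0.022]
orientation: [-3.092, -0.552, -0.003]
force: [-0.0, -0.3, -1.8]
opening: 0.0463
```

```bash
python3 -c "
from go import *
to(comp(T3,0),.0187,20.3)"
```

```text
t 15.22 pos [0.5025 0.3088 0.022 ] phi 20.25 open 0.0463 F [-0.  -0.3 -1.8] tilt 0.0019 q6 0.11
TURN -0.0  then SHIFT mm x -1.0 y 0.5 z 3.3
```

Request:
jog_arm(
  commands=[1,0,0,0.001,0,1,0,0,0.0008,0,1,0,0,0.0006,0,1,0,0,0,0,1,0,0,0,0],
)

```text
t: 15.63
tool_pos: [0.5018, 0.3085, 0.0187]
orientation: [-3.093, -0.552, -0.001]
force: [0.2, 0.5, -0.6]
opening: 0.0464
```

Request:
jog_arm(
  commands=[-0.05,0,0,0,0,-0.15,0,0,0,0,-0.3,0,0,0,0,-0.3,0,0,0,0,-0.3,0,0,0,0,-0.3,0,0,-0.005,0,-0.3,0,0,-0.015,0,-0.3,0,0,-0.03,0,-0.3,0,0,-0.03,0,-0.3,0,0,-0.03,0,-0.8,0,0,-0.02,0,-0.8,0,0,0,0,-0.8,0,0,0,0],
)

```text
t: 16.72
tool_pos: [0.5028, 0.3089, 0.1507]
orientation: [-3.092, -0.552, -0.006]
force: [-0.4, -0.4, -0.3]
opening: 0.076
```

```bash
python3 -c "
from go import *
to(O['flat'],.03,20.3)
p=robot.read_camera('side');overlay=__import__('h').overlay;overlay(p,[],'pics/s4.png',(180,90,330,384),2)"
```

```text
t 16.72 pos [0.5028 0.3089 0.1507] phi 20.25 open 0.0760 F [-0.4 -0.4 -0.3] tilt 0.0040 q6 0.11
TURN -0.1  then SHIFT mm x -23.0 y 210.6 z 120.7
```

View pics/s4.png

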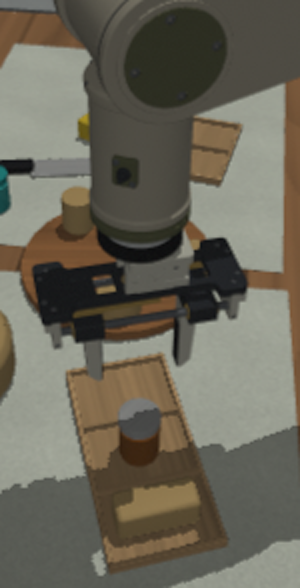

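The jar stands upright in the middle compartment at crop pixel (140,435). Next is the flat round.

Request:
jog_arm(
  commands=[-0.8,-0.002,0.02,0,0,-0.8,-0.004,0.035,0,0,-0.8,-0.004,0.035,0,0,-0.8,-0.004,0.035,0,0,-0.8,-0.004,0.035,0,0,-0.8,-0.003,0.03,0,0,-0.8,-0.002,0.015,0,0,-0.8,0,0.005,0,0,-0.8,0,0,0,0,-0.8,0,0,0,0,-0.8,0,0,0,0],
)

```text
t: 17.68
tool_pos: [0.5521, 0.1046, 0.1477]
orientation: [-3.092, -0.554, 0.002]
force: [0.2, -0.9, 0.3]
opening: 0.0837
```

```bash
python3 -c "
from go import *
to(O['flat'],.03,20.3)"
```

```text
t 17.68 pos [0.5521 0.1046 0.1477] phi 20.31 open 0.0837 F [ 0.2 -0.9  0.3] tilt 0.0013 q6 -0.26
TURN 0.0  then SHIFT mm x 1.7 y 1.9 z 117.7
```

Request:
jog_arm(
  commands=[-0.8,0.001,0.001,0.02,0,-0.8,0,0,0.03,0,-0.8,0,0,0.03,0,-0.8,0,0,0.02,0,-0.8,0,0,0.012,0,-0.8,0,0,0.006,0,-0.8,0,0,0,0,-0.8,0,0,0,0,1,0,0,0,0,1,0,0,0,0,1,0,0,0,0,1,0,0,0,0,1,0,0,0,0,1,0,0,0,0,1,0,0,0,0],
)

```text
t: 18.93
tool_pos: [0.5545, 0.1027, 0.0312]
orientation: [3.093, 0.552, 0.002]
force: [-1.7, -0.4, 5.3]
opening: 0.06
```

Request:
jog_arm(
  commands=[1,0,0,-0.005,0,1,0,0,-0.01,0,1,0,0,-0.02,0,1,0,0,-0.03,0,1,0,0,-0.03,0,1,0,0,-0.025,0,1,0,0,0,0,1,0,0,0,0],
)

```text
t: 19.6
tool_pos: [0.5555, 0.1029, 0.1532]
orientation: [3.092, 0.552, 0.007]
force: [0.2, -0.4, -1.4]
opening: 0.0599
```

```bash
python3 -c "
from go import *
to(comp(T3,-.085),.0187,20.3)
p=robot.read_camera('side');overlay=__import__('h').overlay;overlay(p,[],'pics/s5.png',(180,90,330,384),2)"
```

```text
t 19.60 pos [0.5555 0.1029 0.1532] phi 20.25 open 0.0599 F [ 0.2 -0.4 -1.4] tilt 0.0046 q6 -0.26
TURN -0.1  then SHIFT mm x 20.6 y -126.0 z 134.5
```

View pics/s5.png

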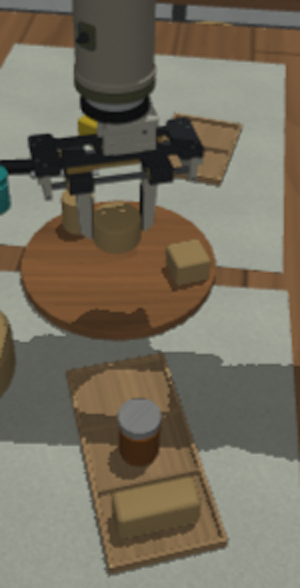

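The flat round is held upright at crop pixel (118,225).

Request:
jog_arm(
  commands=[1,0.002,-0.012,0,0,1,0.004,-0.026,0,0,1,0.005,-0.03,0,0,1,0.005,-0.03,0,0,1,0.004,-0.02,0,0,1,0.001,-0.008,0,0,1,0,0,0,0,1,0,0,0,0,1,0,0,0,0],
)

```text
t: 20.4
tool_pos: [0.5299, 0.2273, 0.1497]
orientation: [3.092, 0.551, -0.002]
force: [-0.7, 0.0, -0.4]
opening: 0.0596
```

Request:
jog_arm(
  commands=[1,0,0,0.02,0,1,0,0,0.03,0,1,0,0,0.03,0,1,0,0,0.02,0,1,0,0,0.012,0,1,0,0,0.008,0,1,0,0,0.005,0,1,0,0,0.003,0,1,0,0,0.001,0,1,0,0,0,0,1,0,0,0,0,1,0,0,0,0],
)

```text
t: 21.4
tool_pos: [0.5308, 0.2286, 0.0224]
orientation: [-3.092, -0.552, -0.003]
force: [-0.0, 0.5, -0.7]
opening: 0.0599
```

```bash
python3 -c "
from go import *
to(comp(T3,-.085),.0188,20.3)"
```

```text
t 21.40 pos [0.5308 0.2286 0.0224] phi 20.25 open 0.0599 F [-0.   0.5 -0.7] tilt 0.0017 q6 -0.04
TURN -0.0  then SHIFT mm x 0.2 y 0.4 z 3.6
```

Request:
jog_arm(
  commands=[1,0,0,0.001,0,1,0,0,0.001,0,1,0,0,0.0006,0,1,0,0,0,0,1,0,0,0,0],
)

```text
t: 21.82
tool_pos: [0.5303, 0.2284, 0.0193]
orientation: [-3.093, -0.552, -0.0]
force: [-2.9, -0.6, 5.3]
opening: 0.0598
```

Contact with the floor shows in the force. Releasing and retreating.

Request:
jog_arm(
  commands=[-0.35,0,0,0,0,-0.45,0,0,0,0,-0.6,0,0,0,0,-0.6,0,0,0,0,-0.6,0,0,0,0,-0.6,0,0,-0.005,0,-0.6,0,0,-0.015,0,-0.6,0,0,-0.03,0,-0.6,0,0,-0.03,0,-0.6,0,0,-0.03,0,-0.6,0,0,-0.02,-4.6,-0.6,0,0,0,0,-0.6,0,0,0,0],
)

```text
t: 22.9
tool_pos: [0.5314, 0.2287, 0.151]
orientation: [-3.068, -0.675, -0.006]
force: [-0.4, 0.5, -1.0]
opening: 0.0744
```

```bash
python3 -c "
from go import *
to(O['sq'],.03,24.9)"
```

```text
t 22.90 pos [0.5314 0.2287 0.151 ] phi 24.82 open 0.0744 F [-0.4  0.5 -1. ] tilt 0.0040 q6 -0.12
TURN -0.1  then SHIFT mm x -142.6 y 163.1 z 121.0
```

Request:
jog_arm(
  commands=[-0.6,-0.01,0.012,0,0,-0.6,-0.022,0.025,0,0,-0.6,-0.022,0.025,0,0,-0.6,-0.022,0.025,0,0,-0.6,-0.022,0.025,0,0,-0.6,-0.022,0.025,0,0,-0.6,-0.015,0.017,0,0,-0.6,-0.006,0.007,0,0,-0.6,-0.002,0.002,0,0,-0.6,0,0,0,0,-0.6,0,0,0,0,-0.6,0,0,0,0],
)

```text
t: 23.9
tool_pos: [0.469, 0.0213, 0.1485]
orientation: [-3.067, -0.677, 0.001]
force: [0.3, 0.5, -0.1]
opening: 0.0748
```

```bash
python3 -c "
from go import *
to(O['sq'],.03,24.9)
p=robot.read_camera('side');overlay=__import__('h').overlay;overlay(p,[],'pics/s6.png',(180,90,330,384),2)"
```

```text
t 23.90 pos [0.469  0.0213 0.1485] phi 24.90 open 0.0748 F [ 0.3  0.5 -0.1] tilt 0.0007 q6 -0.50
TURN 0.0  then SHIFT mm x 1.3 y 1.3 z 118.5
```

View pics/s6.png

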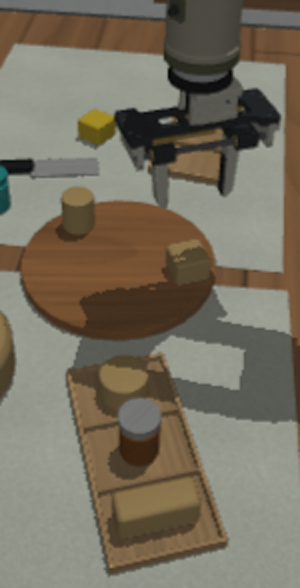

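The three-compartment tray is filled: flat round at (122,383), jar at (140,435), loaf at (155,508). Now the square.

Request:
jog_arm(
  commands=[-0.6,0.001,0.001,0.02,0,-0.6,0,0,0.03,0,-0.6,0,0,0.03,0,-0.6,0,0,0.02,0,-0.6,0,0,0.012,0,-0.6,0,0,0.006,0,-0.6,0,0,0,0,-0.6,0,0,0,0,1,0,0,0,0,1,0,0,0,0,1,0,0,0,0,1,0,0,0,0,1,0,0,0,0,1,0,0,0,0,1,0,0,0,0],
)

```text
t: 25.2
tool_pos: [0.4707, 0.0197, 0.0315]
orientation: [3.068, 0.676, 0.002]
force: [-1.6, -0.1, 6.4]
opening: 0.0501
```

Request:
jog_arm(
  commands=[1,0,0,-0.005,0,1,0,0,-0.01,0,1,0,0,-0.02,0,1,0,0,-0.03,0,1,0,0,-0.03,0,1,0,0,-0.025,0,1,0,0,0,7,1,0,0,0,7,1,0,0,0,7,1,0,0,0,7,1,0,0,0,6.5,1,0,0,0,0,1,0,0,0,0],
)

```text
t: 26.28
tool_pos: [0.4701, 0.0198, 0.1512]
orientation: [3.131, -0.259, 0.0]
force: [-0.0, -0.7, -0.6]
opening: 0.05
```

```bash
python3 -c "
from go import *
to(comp(T2,-.042),.0187,-9.6)
p=robot.read_camera('side');overlay=__import__('h').overlay;overlay(p,[],'pics/s7.png',(180,90,330,384),2)"
```

```text
t 26.28 pos [0.4701 0.0198 0.1512] phi -9.44 open 0.0500 F [-0.  -0.7 -0.6] tilt 0.0001 q6 0.10
TURN 0.2  then SHIFT mm x 64.4 y 356.9 z 132.5
```

View pics/s7.png

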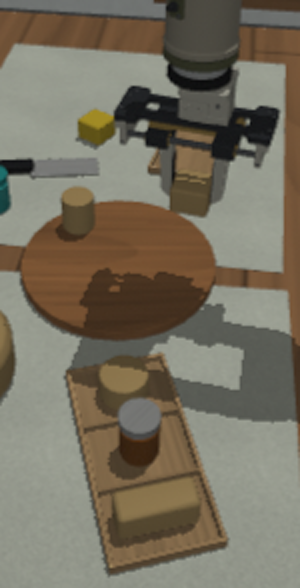

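Request:
jog_arm(
  commands=[1,0.003,0.017,0,0,1,0.006,0.034,0,0,1,0.006,0.034,0,0,1,0.006,0.034,0,0,1,0.006,0.034,0,0,1,0.006,0.034,0,0,1,0.006,0.034,0,0,1,0.006,0.034,0,0,1,0.006,0.034,0,0,1,0.006,0.034,0,0,1,0.004,0.024,0,0,1,0.003,0.01,0,0,1,0,0,0,0,1,0,0,0,0,1,0,0,0,0],
)

```text
t: 27.58
tool_pos: [0.4735, -0.3415, 0.1506]
orientation: [-3.13, 0.261, 0.001]
force: [0.2, -0.6, -1.2]
opening: 0.0495
```

Request:
jog_arm(
  commands=[1,0,0,0.02,0,1,0,0,0.03,0,1,0,0,0.03,0,1,0,0,0.02,0,1,0,0,0.012,0,1,0,0,0.008,0,1,0,0,0.005,0,1,0,0,0.002,0,1,0,0,0.001,0,1,0,0,0,0,1,0,0,0,0,1,0,0,0,0],
)

```text
t: 28.58
tool_pos: [0.4739, -0.3434, 0.0238]
orientation: [3.13, -0.264, 0.002]
force: [-0.0, 0.9, -0.6]
opening: 0.0495
```

```bash
python3 -c "
from go import *
to(comp(T2,-.042),.0190,-9.6)"
```

```text
t 28.58 pos [ 0.4739 -0.3434  0.0238] phi -9.66 open 0.0495 F [-0.   0.9 -0.6] tilt 0.0015 q6 -0.55
TURN -0.1  then SHIFT mm x -0.0 y -0.5 z 4.8
```

Request:
jog_arm(
  commands=[1,0,0,0.0015,0,1,0,0,0.001,0,1,0,0,0.001,0,1,0,0,0,0,1,0,0,0,0,1,0,0,0,0],
)

```text
t: 29.08
tool_pos: [0.4734, -0.343, 0.0196]
orientation: [3.13, -0.264, 0.0]
force: [-1.7, 0.9, 2.9]
opening: 0.0499
```

Floor contact again (2.9 N). Releasing, rising and going to the drum.

Request:
jog_arm(
  commands=[-0.15,0,0,0,0,-0.25,0,0,0,0,-0.4,0,0,0,0,-0.4,0,0,0,0,-0.4,0,0,0,0,-0.4,0,0,-0.005,0,-0.4,0,0,-0.015,0,-0.4,0,0,-0.03,0,-0.4,0,0,-0.03,0,-0.4,0,0,-0.03,0,-0.55,0,0,-0.02,0,-0.55,0,0,0,0,-0.55,0,0,0,0],
)

```text
t: 30.17
tool_pos: [0.4744, -0.3438, 0.1515]
orientation: [3.128, -0.264, 0.005]
force: [0.3, -0.2, -0.1]
opening: 0.0717
```

```bash
python3 -c "
from go import *
to(O['drum'],.031,-9.6)
p=robot.read_camera('side');overlay=__import__('h').overlay;overlay(p,[],'pics/s8.png',(180,90,330,384),2)"
```

```text
t 30.17 pos [ 0.4744 -0.3438  0.1515] phi -9.65 open 0.0717 F [ 0.3 -0.2 -0.1] tilt 0.0040 q6 -0.55
TURN -0.1  then SHIFT mm x 114.9 y -307.7 z 120.5
```

View pics/s8.png

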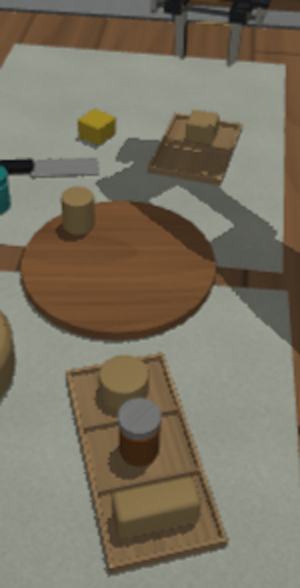

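The square is in the far compartment at crop pixel (203,128).

Request:
jog_arm(
  commands=[-0.55,0.005,-0.014,0,0,-0.55,0.011,-0.03,0,0,-0.55,0.011,-0.03,0,0,-0.55,0.011,-0.03,0,0,-0.55,0.011,-0.03,0,0,-0.55,0.011,-0.03,0,0,-0.55,0.011,-0.03,0,0,-0.55,0.011,-0.03,0,0,-0.55,0.011,-0.03,0,0,-0.55,0.011,-0.03,0,0,-0.55,0.008,-0.018,0,0,-0.55,0.003,-0.006,0,0,-0.55,0,0,0,0,-0.55,0,0,0,0,-0.55,0,0,0,0],
)

```text
t: 31.47
tool_pos: [0.6374, -0.0597, 0.1484]
orientation: [3.13, -0.266, -0.003]
force: [-0.0, -0.3, 1.4]
opening: 0.072
```

```bash
python3 -c "
from go import *
to(O['drum'],.031,-9.6)"
```

```text
t 31.47 pos [ 0.6374 -0.0597  0.1484] phi -9.71 open 0.0720 F [-0.  -0.3  1.4] tilt 0.0017 q6 -0.00
TURN -0.1  then SHIFT mm x 1.5 y -0.5 z 117.4
```

Request:
jog_arm(
  commands=[-0.55,0.001,0,0.02,0,-0.55,0,0,0.03,0,-0.55,0,0,0.03,0,-0.55,0,0,0.02,0,-0.55,0,0,0.012,0,-0.55,0,0,0.006,0,-0.55,0,0,0,0,-0.55,0,0,0,0,1,0,0,0,0,1,0,0,0,0,1,0,0,0,0,1,0,0,0,0,1,0,0,0,0,1,0,0,0,0,1,0,0,0,0],
)

```text
t: 32.72
tool_pos: [0.6398, -0.0587, 0.0322]
orientation: [3.13, -0.264, 0.001]
force: [-1.4, 0.4, 6.0]
opening: 0.0478
```

Request:
jog_arm(
  commands=[1,0,0,-0.005,0,1,0,0,-0.01,0,1,0,0,-0.02,0,1,0,0,-0.03,0,1,0,0,-0.03,0,1,0,0,-0.025,0,1,0,0,0,0,1,0,0,0,0],
)

```text
t: 33.38
tool_pos: [0.641, -0.059, 0.1543]
orientation: [3.13, -0.264, 0.008]
force: [-0.2, -0.5, -0.9]
opening: 0.0477
```

```bash
python3 -c "
from go import *
to(comp(T2,.042),.0190,-9.6)
p=robot.read_camera('side');overlay=__import__('h').overlay;overlay(p,[],'pics/s9.png',(180,90,330,384),2)"
```

```text
t 33.38 pos [ 0.641  -0.059   0.1543] phi -9.65 open 0.0477 F [-0.2 -0.5 -0.9] tilt 0.0049 q6 -0.00
TURN -0.1  then SHIFT mm x -117.3 y 223.8 z 135.3
```

View pics/s9.png

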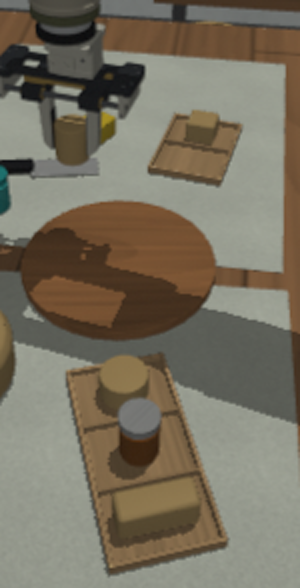

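The drum is held upright at crop pixel (72,138).

Request:
jog_arm(
  commands=[1,-0.006,0.012,0,0,1,-0.014,0.027,0,0,1,-0.014,0.027,0,0,1,-0.014,0.027,0,0,1,-0.014,0.027,0,0,1,-0.014,0.027,0,0,1,-0.014,0.027,0,0,1,-0.012,0.025,0,0,1,-0.009,0.017,0,0,1,-0.005,0.008,0,0,1,0,0,0,0,1,0,0,0,0,1,0,0,0,0],
)

```text
t: 34.52
tool_pos: [0.4877, -0.2591, 0.1507]
orientation: [-3.13, 0.263, 0.001]
force: [-0.5, 0.3, -1.5]
opening: 0.0475
```

Request:
jog_arm(
  commands=[1,0,0,0.02,0,1,0,0,0.03,0,1,0,0,0.03,0,1,0,0,0.02,0,1,0,0,0.012,0,1,0,0,0.008,0,1,0,0,0.005,0,1,0,0,0.002,0,1,0,0,0,0,1,0,0,0,0,1,0,0,0,0],
)

```text
t: 35.43
tool_pos: [0.4884, -0.2607, 0.0257]
orientation: [3.129, -0.264, 0.003]
force: [0.4, -0.1, -1.6]
opening: 0.0478
```

```bash
python3 -c "
from go import *
to(comp(T2,.042),.0200,-9.6)"
```

```text
t 35.43 pos [ 0.4884 -0.2607  0.0257] phi -9.66 open 0.0478 F [ 0.4 -0.1 -1.6] tilt 0.0022 q6 -0.41
TURN -0.1  then SHIFT mm x -0.5 y -0.5 z 5.7
```

Request:
jog_arm(
  commands=[1,0,0,0.002,0,1,0,0,0.0015,0,1,0,0,0.001,0,1,0,0,0,0,1,0,0,0,0,1,0,0,0,0],
)

```text
t: 35.93
tool_pos: [0.4876, -0.2602, 0.0202]
orientation: [3.13, -0.264, 0.0]
force: [-3.0, 0.7, 3.3]
opening: 0.0476
```

Contact (3.3 N). Release, rise, and move back out of the way.

Request:
jog_arm(
  commands=[-0.1,0,0,0,0,-0.2,0,0,0,0,-0.35,0,0,0,0,-0.35,0,0,0,0,-0.35,0,0,0,0,-0.35,0,0,-0.005,0,-0.35,0,0,-0.015,0,-0.35,0,0,-0.03,0,-0.35,0,0,-0.03,0,-0.35,0,0,-0.03,0,-0.35,0,0,-0.03,0,-0.35,0,0.03,-0.03,0,-0.35,0,0.035,-0.02,0,-0.35,0,0.035,0,0,-0.35,0,0.035,0,0,-0.35,0,0.035,0,0,-0.35,0,0.035,0,0,-0.35,0,0.025,0,0,-0.35,0,0.015,0,0,-0.35,0,0,0,0],
)

```text
t: 37.6
tool_pos: [0.4449, -0.5041, 0.209]
orientation: [3.129, -0.269, -0.001]
force: [0.1, 0.2, 1.2]
opening: 0.0629
```

Run:
```python
from go import *
from h import *
s=robot.read_state();print(s['t'],s['tool_pos'],s['force'])
P0=pickle.load(open('p0.pkl','rb'))
T,S=robot.read_camera('top'),robot.read_camera('side')
C=[]
for c,r,h in [(comp(T3,-.084),.03,.036),(comp(T3,0),.0235,.064),(comp(T2,.042),.024,.056)]:
    C+=[circ(c,r,.006),circ(c,r,.006+h)]
C+=[rect(comp(T3,.084),.088,.036,20.3,z) for z in(.006,.046)]+[rect(comp(T2,-.042),.05,.05,-9.6,z) for z in(.006,.044)]
overlay(T,C,'pics/ft.png',(120,110,400,260),2.85);overlay(S,C,'pics/fs.png',(100,90,330,384),2)
for th in ['wheel','knife','hygrometer']:
    for p,q in((P0['side'],S),(P0['top'],T)):
        r=robot.recognise(th,q);print(th,[np.round(np.array(d['box'])*[512,384,512,384],1).tolist()+[round(d['score'],2)] for d in r][:2])
d=cv2.absdiff(S['img'],P0['side']['img']).max(2);print('side diff wheel',(d[230:300,105:190]>25).mean(),'knife',(d[165:182,160:230]>25).mean(),'hyg',(d[188:224,160:178]>25).mean())
```

```text
37.6 [ 0.44487955 -0.5040873   0.2090193 ] [0.05667873 0.23580028 1.18145748]
wheel [[149.5, 268.6, 74.8, 72.7, 0.71]]
wheel [[190.3, 132.7, 58.9, 54.7, 0.87]]
knife [[194.2, 174.5, 61.3, 7.2, 0.8]]
knife [[323.3, 135.0, 23.2, 64.6, 0.97]]
hygrometer [[169.4, 205.2, 12.4, 31.6, 0.75]]
hygrometer [[259.9, 127.3, 22.7, 20.0, 0.64]]
side diff wheel 0.002352941176470588 knife 0.0 hyg 0.0
```

View pics/fs.png

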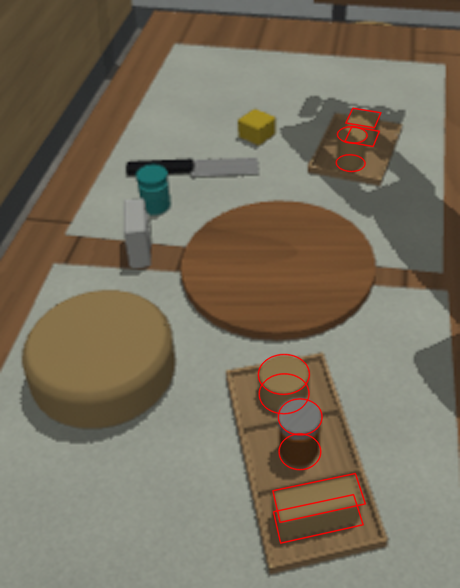

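View pics/ft.png

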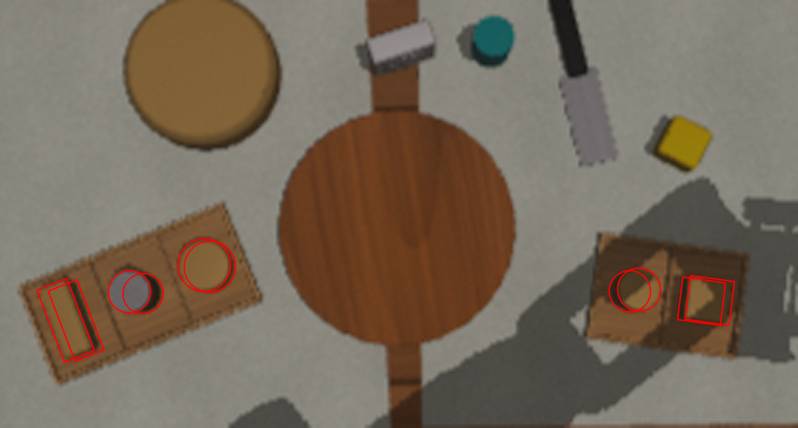

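Run:
```python
from h import *
from plant import robot
S=robot.read_camera('side');S['img']=cv2.convertScaleAbs(S['img'],alpha=1.8)
overlay(S,[],'pics/z.png',(245,130,315,190),9)
```

```text
(no output)
```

View pics/z.png

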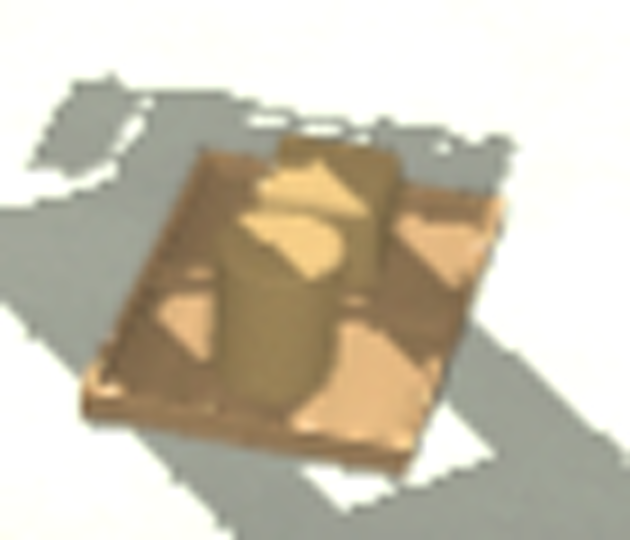

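The drum stands upright at (280,310) in the near compartment, and the square sits behind it at (340,200) in the far one. Handing in.

```bash
python3 -c "
from plant import robot
print(robot.close_job())"
```

```text
the job is handed in; nothing more can be done
None
```

I placed all five items and handed the job in at about 38 s of the 134 s allowed; the interface gives no verdict.

- **Three-compartment tray:** the jar is in the middle, the flat round in the end nearest the round board, and the loaf in the other end, lying across the tray.
- **Two-compartment tray:** the drum is in the compartment nearest the board and the square in the far one.
- **Set-down:** each item was lowered to within a millimetre or so of its resting height before release. The force reading showed floor contact for the flat round, square and drum. For the jar it only dropped off slightly, and for the loaf I took no reading at release.
- **Position and uprightness:** in the last side and top pictures all five stand upright within about 5 mm of their targets by eye, well inside the limits. Before the moves, the top and side views put the two-compartment tray's centre about 6 mm apart along its length. I used a point between them, and the drum and square still show inside their compartments.
- **Bystanders:** the side view shows practically no change at the wheel, knife or hygrometer. I saw no sign that the turquoise and yellow look-alikes were disturbed, and the arm ended clear of everything.

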